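# Nudge the router base onto its pivot pin

## Robot

A 7-joint arm with a two-finger parallel gripper is mounted at the origin on the work surface. World frame = base frame: x ahead of the robot, y to its left, z up, the work surface at z = 0. Lengths are in mm, angles in rad, forces in N, time in s.
With the tool pointing down it reaches from about 400 to 850 mm from the base axis. Payload 4.4 kg.
Tool frame: the origin (TCP) lies midway between the tips of the shut fingers; the grasp point (between the pads) lies 19 mm behind it; x points along the fingers, y is the direction in which the jaws open and shut, and the axes are right-handed (so a half turn about x gives the same grasp; the last joint's range is limited). The gripper opens to 94 mm and grips with 3 to 60 N. Pads are 16 mm wide; open, the fingers measure 119 mm over their backs; the gripper's body (75 mm by 177 mm) begins 78 mm behind the grasp point.
Start: joints at [1.169, 0.628, 0.038, 1.517, -0.027, 0.996, -0.02], TCP at [214.22, -613.7, 205.478] pointing down, gripper open.
Joint ranges: [-3.06, 3.06], [-0.37, 2.12], [-1.25, 1.32], [0.18, 2.47], [-1.1, 4.24], [0.23, 1.98], [-2.94, 2.94]. Speed limits (rad/s): [2.57, 2.57, 3.14, 3.14, 3.14, 3.14, 3.14].

## Interface

Orientations are given as a unit quaternion [w, x, y, z].
In Python, from workcell import ctrl gives the robot as it stands.
- The arm moves only by the tool send_rows, never from a script. Its argument "steps" is a list of rows, each a list of 7 numbers: the shift along the tool's x, y, z in m, then the turn, a rotation vector about the tool's x, y, z in degrees, then the opening, from 0 (shut) to 1 (fully open). In form: [[x, y, z, wx, wy, wz, grip], ...]. A call has 1 to 12 rows; each row shifts and turns the pose as measured when the row begins, along the tool's axes as they then stand; what a row does not reach is not made up. A row lasts 1/8 s, in which the tool goes at most 62.5 mm and 10.7 degrees, less where a joint would pass 70% of its speed; a pose out of reach is approached as far as the arm can. A call is refused whole if a number of a shift passes 0.0625 or a number of a turn 10.7, either way. A call with a gripper value outside its range is refused whole. The fingers move at their own pace and stop on an object; "grip_force" is the grip in N (left out, the last holds). Time passes only in rows, so rows that do not move let the fingers close. It gives the time, the measured TCP pose, the force and the opening at its end, in the units of the state.
- ctrl.state(): the state, without advancing time (a new reading comes with each control period).
- ctrl.get_image(name): name is "scene" or "side" or "wrist"; returns the picture (400x640x3 uint8, red, green, blue); there is no depth.
- ctrl.camera_params(name): a dict with "mtx" (3x3 intrinsics, pixels), "R" (3x3) and "t" (3): a world point X has camera coordinates R X + t. Camera axes: x right, y down, z forward; pixel columns grow to the right and rows downward; lengths in mm; the calibration is good to about 2 mm. A picture is of the moment at which its call begins: read the wrist's pose just before it. camera_params takes no time and is no camera call; for the wrist camera it gives the pose at the moment of the call.
- ctrl.close_job(): hands the job in, once; it reports no verdict.
The state is a dict: "t": time; "qpos": joint angles; "dq": joint speeds; "tau": joint torques, N m; "position": TCP position; "orientation": TCP orientation; "contact_force": force on the tool from outside, world axes, zero at the start; "torque": the same for the moment, N m; "grip_width": opening from 0.0 (shut) to 1.0 (fully open).
Only numpy, scipy, OpenCV 4.12 (cv2) and the standard library are available. Lean on these libraries where they do the work, as an engineer would, in place of code of your own. Each camera call takes 0.05 s, during which the arm holds its last target.

## Task

The blue router base plate has been laid half on the wooden ledge and half on top of the steel pivot pin of the circle-routing board. Nudge it along, using its wooden grip if you like but without picking it up, until its small hole drops over the pin and the plate lies flat on the board, fully home; then let go. Leave the hammer, glue bottle, blue bin and offcuts where they are.

Things in the scene. Friction and masses are not known exactly. Their poses are not given: they have to be found in the camera images.
- board: Fixed plywood board, 18 mm thick; origin at bench level under the pin, axes in its plane, z up; spans x -95..95, y -208..102 mm. A 24 mm high wooden ledge spans y -208..-118 (its top 42 mm over the bench, level with the pin's tip); y points from ledge to pin. Red lines cross at the pin: along x (seen either side of the plate) and along y (seen on the ledge and beyond the plate).
- pin_foot (a point): Foot of the fixed upright steel pivot pin, on its axis at the plywood's upper face (18 mm over the bench). The pin is 16 mm in diameter, 24 mm high, its last 3 mm tapering to 10 mm across. At the start it is hidden under the plate, which rests on its tip.
- plate_hole (a point): Centre of the loose blue plate's 22 mm hole, at its underside; plate axes, z up. Plate: x -55..55, y -105..80 mm from here, 12 mm thick, about 0.4 kg, with a 50 mm window (stays empty) at y -64. Starts with its -y end on the ledge, its +y part on the pin's tip, the hole 35-60 mm short of the pin. Home: underside on the plywood, clear of the ledge (turned under 0.2 rad from the board).
- grip_mid (a point): Centre of the dark wooden grip bar fixed on the plate's upper face: 70 mm along the plate's x, 24 mm thick along its y, 45 mm high. It lies 32 mm from the hole towards the plate's -y, 34.5 mm above the plate's underside; axes are the plate's. Pinch it across the 24 mm from above.
- hammer: Hammer, 260 mm long, lying on the bench left of the board; bystander. Origin at its underside.
- glue: Yellow glue bottle, 60 mm in diameter, 150 mm high, standing right of the board; bystander. Origin at the centre of its underside.
- blue_bin: Open blue plastic bin 120 x 120 x 80 mm, left of the board; bystander. Origin at the centre of its underside.
- offcuts: Two stacked wood offcuts, 90 x 220 x 58 mm, right of the board; bystander. Origin at the centre of the underside.
Not all that is in view belongs to the job. There is more than one size of the part that bears plate_hole; the job needs the middle-sized.

How it is judged:
By the outcome, as a careful person would: the job done as asked, in the order asked, and still so for the second after the job is handed in, with the robot touching nothing.
It also fails if it takes over 38 s, if anything falls off the work surface, if the arm or the gripper's body presses on something with over 40 N, if the wrist force passes 120 N, or if a joint passes its speed limit or range.

## Working session

There is one attempt and no reset: what is moved stays moved. The work goes in short steps, Python scripts to look and compute and a tool call to move; the robot and the scene stay as the last step left them, time stands still between calls to the robot, and variables do not carry over. Pictures are saved under pics/ and viewed, and the job is handed in when it is done.

Besides the shell and the picture viewer there is one more tool, called after ">>>" by a JSON object that holds its "api" and its "payload", one argument or row to a line. send_rows: Moves the arm, as the interface text tells. Its arguments: {"type":"object","properties":{"steps":{"type":"array","items":{"type":"array","items":{"type":"number"}}},"grip_force":{"type":"number"}},"required":["steps"]}

```bash
mkdir -p pics; ls; python3 - <<'E'
from workcell import ctrl
import cv2,numpy as np
s=ctrl.state();print(s)
for n in ["scene","side","wrist"]:
    p=ctrl.camera_params(n);im=ctrl.get_image(n)
    cv2.imwrite(f"pics/{n}0.png",im[:,:,::-1]);print(n,{k:np.round(v,3).tolist() for k,v in p.items()})
E
```

```text
pics
{'t': 0.0, 'qpos': array([ 1.16920022,  0.62933411,  0.03843874,  1.51831475, -0.02697869,
        0.99629638, -0.01998334]), 'dq': array([ 1.35353029e-03, -9.03830180e-04, -1.11216378e-03,  3.70332199e-05,
        1.88455169e-03,  6.00106872e-04, -1.11601615e-03]), 'tau': array([ 1.84084588e-04, -5.49737084e+01,  1.14331115e+00, -1.86633199e+01,
       -5.22705156e-02,  2.38759612e-02,  1.84265255e-04]), 'position': array([ 214.00102208, -613.08288681,  204.57888852]), 'orientation': array([-0.11753886, -0.69703963, -0.11881309,  0.69728317]), 'contact_force': array([ 0.01264821, -0.48581822, -0.51342542]), 'torque': array([-0.02026061,  0.01648384, -0.01142204]), 'grip_width': 0.9988420556724246}
scene {'mtx': [[457.329, 0.0, 318.657], [0.0, 457.329, 205.067], [0.0, 0.0, 1.0]], 'R': [[-0.324, 0.946, 0.01], [0.778, 0.272, -0.566], [-0.538, -0.176, -0.824]], 't': [137.982, -310.622, 1713.498]}
side {'mtx': [[378.987, 0.0, 324.16], [0.0, 378.987, 200.94], [0.0, 0.0, 1.0]], 'R': [[-0.982, -0.19, -0.01], [-0.135, 0.735, -0.665], [0.134, -0.651, -0.747]], 't': [433.378, 110.939, 1042.799]}
wrist {'mtx': [[289.981, 0.0, 318.289], [0.0, 289.981, 203.518], [0.0, 0.0, 1.0]], 'R': [[0.33, -0.944, -0.002], [-0.905, -0.317, 0.284], [-0.269, -0.092, -0.959]], 't': [-649.355, -30.16, 392.335]}
```

View pics/scene0.png

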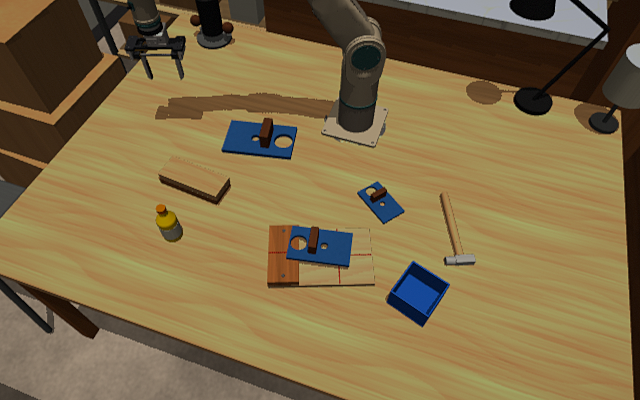

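View pics/side0.png

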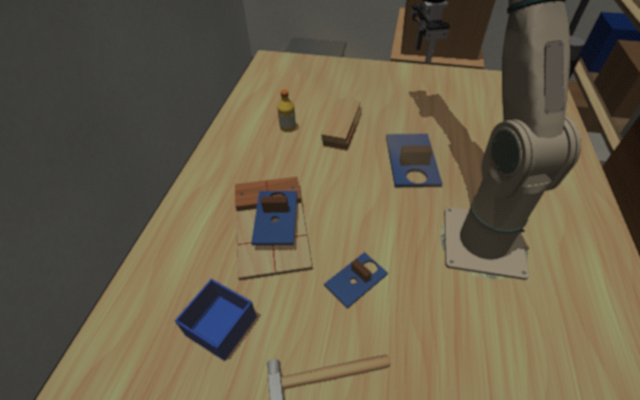

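View pics/wrist0.png

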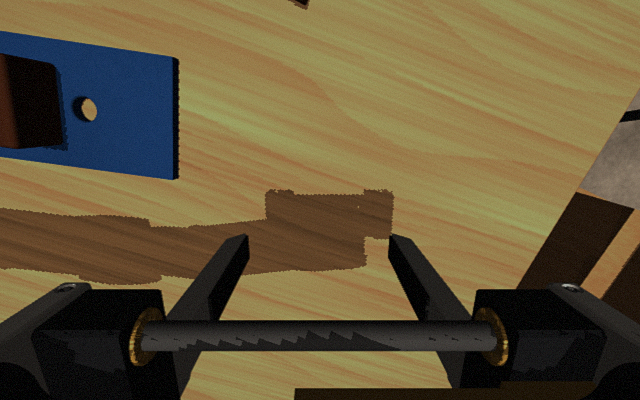

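The scene picture shows three blue plates: a large one at (260,138) lying on the bench, a small one at (380,201) on the bench, and a middle-sized one at (320,246) lying on the ledge and board. The last fits the description. The crop below is to confirm it.

```bash
python3 - <<'E'
import cv2
a=cv2.imread("pics/scene0.png")[215:295,255:385];b=cv2.imread("pics/side0.png")[170:285,220:325]
cv2.imwrite("pics/c1.png",cv2.resize(a,None,fx=6,fy=6,interpolation=cv2.INTER_CUBIC))
cv2.imwrite("pics/c2.png",cv2.resize(b,None,fx=5,fy=5,interpolation=cv2.INTER_CUBIC))
E
```

```text
(no output)
```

View pics/c1.png

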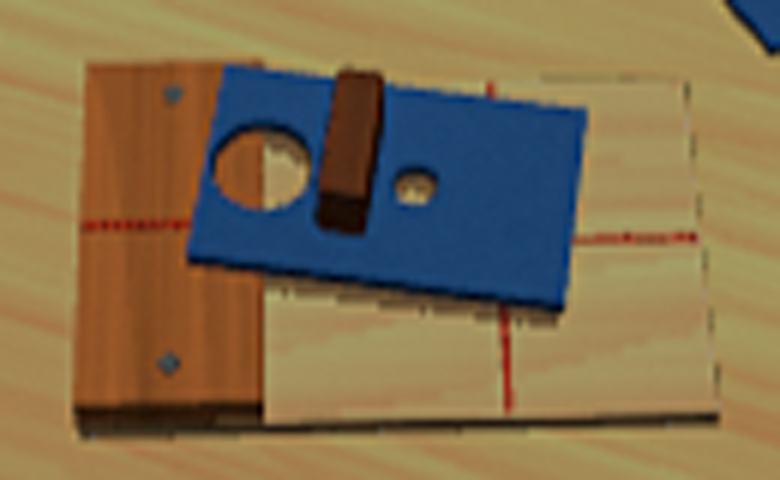

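View pics/c2.png

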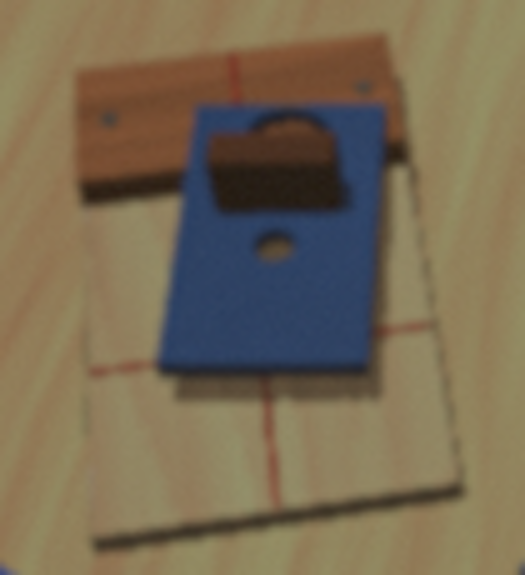

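```bash
cat > h.py <<'E'
import numpy as np
from workcell import ctrl
def ray(p,uv,z):
    M,R,t=map(np.asarray,(p["mtx"],p["R"],p["t"])); 
    C=-R.T@t.ravel(); d=R.T@np.linalg.inv(M)@np.array([uv[0],uv[1],1.]); return C+d*(z-C[2])/d[2]
def proj(p,X):
    M,R,t=map(np.asarray,(p["mtx"],p["R"],p["t"])); x=M@(R@np.asarray(X,float)+t.ravel()); return x[:2]/x[2]
def inter(a,b,c,d):
    a,b,c,d=[np.asarray(q)[:2] for q in(a,b,c,d)]
    s=np.linalg.solve(np.c_[b-a,-(d-c)],c-a); return a+s[0]*(b-a)
E
python3 - <<'E'
from h import *
def rep(name,o,f,xl,yl,led,cor,hole):
    p=ctrl.camera_params(name); g=lambda c,z:ray(p,((c[0]+.5)/f-.5+o[0],(c[1]+.5)/f-.5+o[1]),z)
    X=[g(c,18) for c in xl];Y=[g(c,18) for c in yl];L=[g(c,42) for c in led]
    print(name,"pin",inter(*X,*Y).round(1),"led",[l.round(1)[:2].tolist() for l in L])
    pin=inter(*X,*Y)
    print("pin via ledge line",inter(*X,Y[0],L[0]).round(1), "board yaw(y dir)",np.degrees(np.arctan2(*(pin-L[0][:2])[::-1])), "x dir",np.degrees(np.arctan2(*(X[1]-X[0])[:2][::-1])))
    C=[g(c,54)[:2] for c in cor]; print("corners",np.round(C,1).tolist(),[round(float(np.linalg.norm(C[i]-C[(i+1)%4])),1) for i in range(4)])
    print("ydir",[np.degrees(np.arctan2(*(b-a)[::-1])).round(1) for a,b in((C[0],C[1]),(C[3],C[2]))],"hole",g(hole,54).round(1))
    c=np.mean(C,0);print("hole from corners", (c+ ((C[1]-C[0])+(C[2]-C[3]))/2/185*12.5).round(1))
rep("scene",(255,215),6,[(490,85),(510,410)],[(697,237),(575,240)],[(85,226),(188,225)],[(225,66),(588,107),(562,308),(188,262)],(416,187))
rep("side",(220,170),5,[(92,372),(433,325)],[(277,505),(268,378)],[(233,55),(239,103)],[(387,106),(370,362),(162,362),(198,106)],(274,246))
E
```

```text
scene pin [566.6 109.2] led [[638.1, -83.4], [620.9, -35.8]]
pin via ledge line [566.1 109. ] board yaw(y dir) 110.36124382251543 x dir 20.680698509508986
corners [[535.6, -48.2], [498.1, 132.3], [609.9, 152.5], [645.7, -25.5]] [184.4, 113.6, 181.5, 112.5]
ydir [np.float64(101.7), np.float64(101.4)] hole [570.1  65.4  54. ]
hole from corners [569.8  64.9]
side pin [562.4 110.7] led [[635.3, -79.9], [620.3, -42.0]]
pin via ledge line [564.1 111.4] board yaw(y dir) 110.9390449883534 x dir -159.72267625848545
corners [[530.0, -44.7], [495.6, 133.8], [601.8, 153.6], [638.4, -24.8]] [181.8, 108.0, 182.1, 110.2]
ydir [np.float64(100.9), np.float64(101.6)] hole [565.9  68.4  54. ]
hole from corners [564.1  66.6]
```

```bash
cat >> h.py <<'E'
from scipy.spatial.transform import Rotation as Ro
def tool(s=None):
    s=s or ctrl.state(); return Ro.from_quat(s["orientation"],scalar_first=True).as_matrix(), np.array(s["position"])
def to(target,ydir_deg):
    "shift in tool frame (mm) and rotvec (deg) to reach tool-down, tool y along ydir"
    R,P=tool(); best=None
    for a in(ydir_deg,ydir_deg+180):
        y=np.array([np.cos(np.radians(a)),np.sin(np.radians(a)),0]);x=np.array([0,0,-1.]);D=np.c_[x,y,np.cross(x,y)]
        print("yaw option",a,"rotvec",np.degrees(Ro.from_matrix(R.T@D).as_rotvec()).round(1))
    print("pos",P.round(1),"shift tool",(R.T@(np.array(target)-P)).round(1))
E
python3 - <<'E'
from h import *
s=ctrl.state();R,P=tool(s);print(R.round(3))
p=ctrl.camera_params("wrist");C=-p["R"].T@np.ravel(p["t"]);print("cam in tool",(R.T@(C-P)).round(1),"axis in tool",(R.T@p["R"][2]).round(3))
to([575,35,240],101.5)
p=ctrl.camera_params("scene");print(ray(p,(170,235),20),ray(p,(195,180),58))
E
```

```text
[[-0.     0.33  -0.944]
 [ 0.001 -0.944 -0.33 ]
 [-1.    -0.001  0.   ]]
cam in tool [-179.     0.3  -82.5] axis in tool [ 0.959 -0.     0.284]
yaw option 101.5 rotvec [-1.723e+02 -1.000e-01  0.000e+00]
yaw option 281.5 rotvec [7.7 0.  0.1]
pos [ 214.1 -613.2  204.8] shift tool [ -34.5 -493.1 -554.4]
[ 671.76673047 -398.87457142   20.        ] [ 479.11326295 -405.05430435   58.        ]
```

>>> {"api": "send_rows", "payload": {
  "steps": [
    [-0.003,-0.041,-0.046,0,0,0,1],
    [-0.003,-0.041,-0.046,0,0,0,1],
    [-0.003,-0.041,-0.046,0,0,0,1],
    [-0.003,-0.041,-0.046,0,0,0,1],
    [-0.003,-0.041,-0.046,0,0,0,1],
    [-0.003,-0.041,-0.046,0,0,0,1],
    [-0.003,-0.041,-0.046,0,0,0,1],
    [-0.003,-0.041,-0.046,0,0,0,1],
    [-0.003,-0.041,-0.046,0,0,0,1],
    [-0.003,-0.041,-0.046,0,0,0,1],
    [-0.003,-0.041,-0.046,0,0,0,1],
    [-0.003,-0.041,-0.046,0,0,0,1]
  ]
}}

```text
t: 1.65
position: [577.9, 37.2, 238.6]
orientation: [-0.115, -0.697, -0.114, 0.698]
contact_force: [1.1, -0.8, -0.0]
grip_width: 1.002
```

```bash
python3 - <<'E'
from h import *
to([575,35,240],101.5)
E
```

```text
yaw option 101.5 rotvec [-1.729e+02  1.000e-01  1.000e-01]
yaw option 281.5 rotvec [ 7.1  0.1 -0. ]
pos [577.9  37.2 238.6] shift tool [-1.4  1.1  3.4]
```

>>> {"api": "send_rows", "payload": {
  "steps": [
    [0,0.001,0.003,3.6,0,0,1],
    [0,0,0,3.5,0,0,1],
    [0,0,0,0,0,0,1]
  ]
}}

```text
t: 2.02
position: [576.6, 43.4, 237.4]
orientation: [-0.073, -0.703, -0.075, 0.704]
contact_force: [-0.4, 0.2, -0.4]
grip_width: 1.003
```

```bash
python3 - <<'E'
from h import *
import cv2,pickle
p=ctrl.camera_params("wrist");im=ctrl.get_image("wrist")
cv2.imwrite("pics/w1.png",im[:,:,::-1]);pickle.dump(p,open("w1.pkl","wb"))
to([575,35,240],101.5)
E
```

```text
yaw option 101.5 rotvec [-1.795e+02 -2.000e-01  1.000e-01]
yaw option 281.5 rotvec [0.5 0.1 0.1]
pos [576.5  43.  237.3] shift tool [-2.7  7.6  3.1]
```

View pics/w1.png

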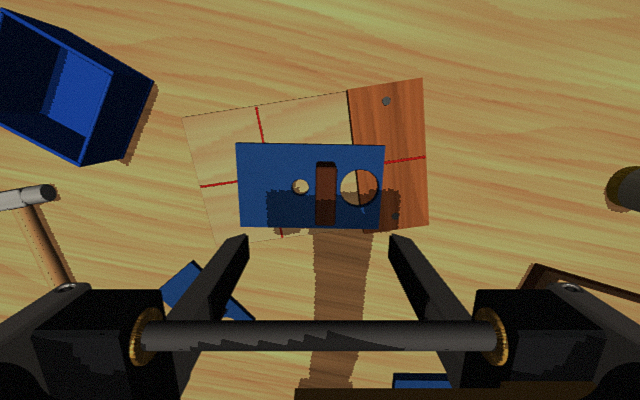

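The wrist view shows the middle plate at (310,185), with its hole at (300,187), its window at (359,188), its grip at (326,192), and the red lines either side. I'll enlarge it to measure.

```bash
python3 - <<'E'
import cv2
a=cv2.imread("pics/w1.png")
c=a[70:250,180:440]
cv2.imwrite("pics/w1c.png",cv2.resize(c,None,fx=3,fy=3,interpolation=cv2.INTER_CUBIC))
E
```

```text
(no output)
```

View pics/w1c.png

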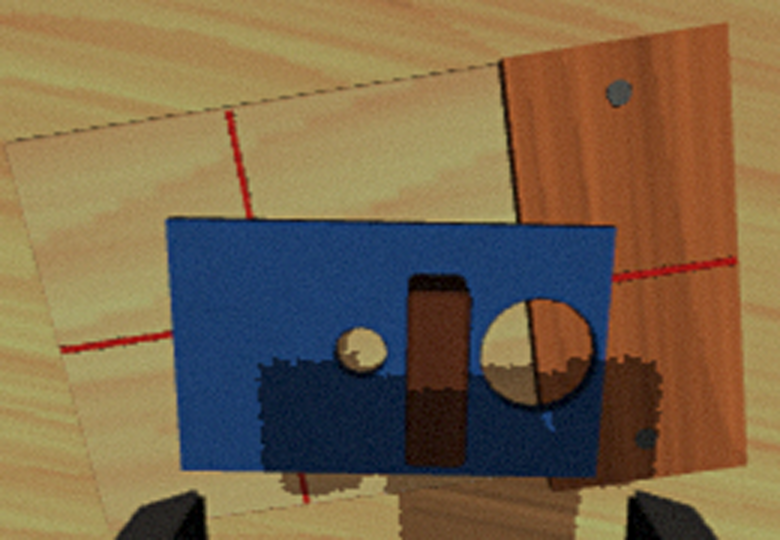

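```bash
python3 - <<'E'
from h import *
import pickle
p=pickle.load(open("w1.pkl","rb"));o=(180,70);f=3
g=lambda c,z:ray(p,((c[0]+.5)/f-.5+o[0],(c[1]+.5)/f-.5+o[1]),z)
X=[g(c,18) for c in[(230,112),(306,500)]];Y=[g(c,18) for c in[(62,350),(172,334)]];L=[g(c,42) for c in[(735,261),(615,277)]]
pin=inter(*X,*Y);print("pin",pin,inter(*X,Y[0],L[0]),inter(*X,*L))
a=lambda d:np.degrees(np.arctan2(d[1],d[0])).round(2)
print("y",a(Y[0]-L[0]),"x",a(X[0]-X[1]))
C=[g(c,54)[:2] for c in[(596,477),(182,470),(167,218),(615,227)]]
print(np.round(C,1).tolist(),[np.linalg.norm(C[i]-C[(i+1)%4]).round(1) for i in range(4)],a(C[1]-C[0]),a(C[2]-C[3]))
yd=(C[1]-C[0]+C[2]-C[3]);yd/=np.linalg.norm(yd)
print("hole",g((361,351),54)[:2],np.mean(C,0)+12.5*yd)
G=[g(c,99)[:2] for c in[(408,290),(470,290),(467,467),(407,467)]];print("grip top",np.round(G,1).tolist(),np.mean(G,0))
print("grip expected",g((361,351),54)[:2]-32*yd)
E
```

```text
pin [566.42610694 110.405083  ] [566.52044901 110.4399025 ] [568.9884858  111.35079833]
y 110.4 x 20.26
[[534.5, -47.5], [499.3, 133.5], [607.6, 154.1], [642.1, -26.0]] [np.float64(184.4), np.float64(110.1), np.float64(183.4), np.float64(109.7)] 101.0 100.86
hole [569.28647966  65.8912263 ] [568.51831183  65.8038005 ]
grip top [[606.4, 52.6], [611.1, 30.4], [543.4, 16.0], [538.5, 38.8]] [574.85958052  34.46844921]
grip expected [575.35521088  34.47195672]
```

```bash
python3 - <<'E'
from h import *
to([575,34.5,62],101)
E
```

```text
yaw option 101 rotvec [-1.79e+02 -2.00e-01  1.00e-01]
yaw option 281 rotvec [1.  0.1 0.1]
pos [576.5  43.  237.3] shift tool [175.3   8.4   3. ]
```

>>> {"api": "send_rows", "payload": {
  "steps": [
    [0.02,0.004,0.0015,1,0,0,1],
    [0.045,0.004,0.0015,0,0,0,1],
    [0.045,0,0,0,0,0,1],
    [0.03,0,0,0,0,0,1],
    [0.015,0,0,0,0,0,1],
    [0,0,0,0,0,0,1]
  ]
}}

```text
t: 2.82
position: [576.5, 31.7, 79.7]
orientation: [0.068, 0.705, 0.068, -0.703]
contact_force: [-0.1, -0.4, -0.1]
grip_width: 0.998
```

```bash
python3 - <<'E'
from h import *
to([575,34.5,62],101)
E
```

```text
yaw option 101 rotvec [-1.8e+02 -1.0e-01 -2.0e-01]
yaw option 281 rotvec [ 0.  -0.1  0.1]
pos [576.5  31.7  79.7] shift tool [17.7 -3.   1. ]
```

>>> {"api": "send_rows", "payload": {
  "steps": [
    [0.01,-0.002,0.001,0,0,0,1],
    [0.007,-0.001,0,0,0,0,1],
    [0,0,0,0,0,0,1]
  ]
}}

```text
t: 3.2
position: [577.1, 34.9, 64.2]
orientation: [0.068, 0.706, 0.069, -0.701]
contact_force: [-0.8, 0.4, -0.6]
grip_width: 1.002
```

```bash
python3 - <<'E'
from h import *
import cv2
to([575,34.5,62],101)
cv2.imwrite("pics/w2.png",ctrl.get_image("wrist")[:,:,::-1])
E
```

```text
yaw option 101 rotvec [-1.8e+02 -1.0e-01 -6.0e-01]
yaw option 281 rotvec [ 0.  -0.4  0. ]
pos [577.1  34.9  64.2] shift tool [2.2 0.  2.1]
```

View pics/w2.png

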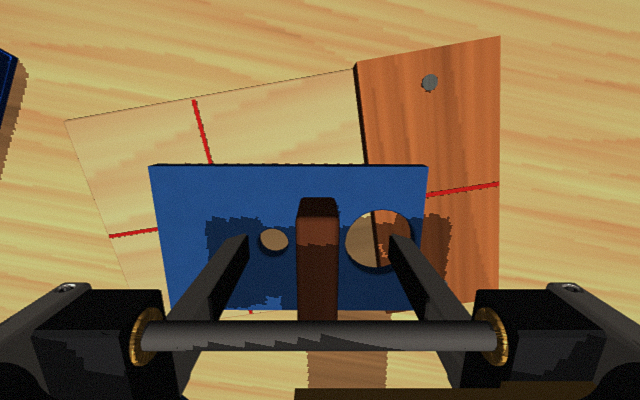

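The open fingers straddle the grip, which is at (317,260). Closing now.

>>> {"api": "send_rows", "payload": {
  "steps": [
    [0,0,0.001,0,0,0,0],
    [0,0,0,0,0,0,0],
    [0,0,0,0,0,0,0],
    [0,0,0,0,0,0,0],
    [0,0,0,0,0,0,0],
    [0,0,0,0,0,0,0]
  ],
  "grip_force": 20
}}

```text
t: 4.0
position: [577.0, 34.7, 65.5]
orientation: [0.068, 0.707, 0.069, -0.7]
contact_force: [-0.6, 0.6, -0.9]
grip_width: 0.397
```

```bash
python3 - <<'E'
from h import *
to([577.4,80.4,63],110.3)
s=ctrl.state();print(s["contact_force"],s["grip_width"]*94)
E
```

```text
yaw option 110.3 rotvec [170.7  -0.    0.8]
yaw option 290.3 rotvec [-9.3 -0.5 -0. ]
pos [577.   34.7  65.5] shift tool [  2.6 -44.8  -9.1]
[-0.60314783  0.60207787 -0.86494536] 37.326963900479186
```

>>> {"api": "send_rows", "payload": {
  "steps": [
    [0.0005,0,0,0,0,0,0],
    [0.0005,0,0,0,0,0,0],
    [0.0005,0,0,0,0,0,0],
    [0,0,0,0,0,0,0]
  ]
}}

```text
t: 4.5
position: [577.0, 35.0, 64.8]
orientation: [0.067, 0.707, 0.069, -0.7]
contact_force: [0.6, -0.5, -1.8]
grip_width: 0.255
```

```bash
python3 - <<'E'
from h import *
to([577.4,80.4,63],110.3)
s=ctrl.state();print(s["contact_force"],s["grip_width"]*94)
E
```

```text
yaw option 110.3 rotvec [170.7  -0.    0.8]
yaw option 290.3 rotvec [-9.3 -0.6 -0. ]
pos [577.   35.   64.8] shift tool [  1.9 -44.5  -9.1]
[ 0.62160374 -0.4759179  -1.84615192] 23.93774825335388
```

>>> {"api": "send_rows", "payload": {
  "steps": [
    [0.0005,-0.006,-0.0015,-1.2,0,0,0],
    [0.0005,-0.006,-0.0015,-1.2,0,0,0],
    [0.0005,-0.006,-0.001,-1.2,0,0,0],
    [0.0005,-0.006,-0.001,-1.2,0,0,0],
    [0.0,0,0,0,0,0,0]
  ]
}}

```text
t: 5.12
position: [580.5, 52.3, 65.4]
orientation: [0.1, 0.706, 0.094, -0.695]
contact_force: [-0.2, 2.3, -0.0]
grip_width: 0.255
```

```bash
python3 - <<'E'
from h import *
import cv2,pickle
p=ctrl.camera_params("wrist");im=ctrl.get_image("wrist")
pickle.dump(p,open("w3.pkl","wb"));cv2.imwrite("pics/w3.png",im[:,:,::-1])
to([579.2,81.2,64],110.3)
s=ctrl.state();print(s["contact_force"],s["torque"],s["grip_width"]*94)
E
```

```text
yaw option 110.3 rotvec [175.5  -0.9   1.2]
yaw option 290.3 rotvec [-4.5 -0.8 -0.6]
pos [580.5  52.4  65.3] shift tool [  1.1 -28.1  -6.6]
[0.30117112 0.19833796 1.53284684] [ 0.27925722  0.10296925 -0.00624672] 24.208617447906697
```

View pics/w3.png

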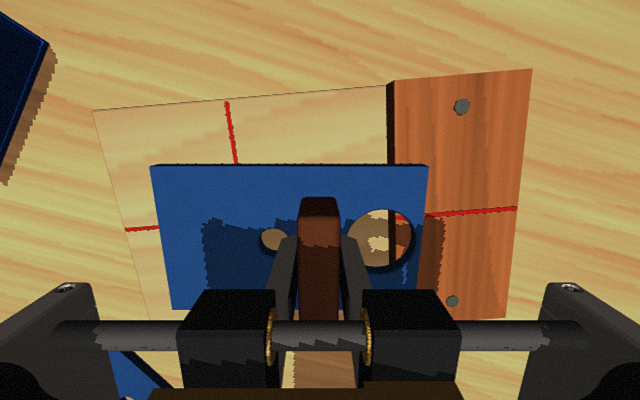

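The plate has followed the fingers and turned with them; the hole is now at (273,239). Continuing towards the pin.

>>> {"api": "send_rows", "payload": {
  "steps": [
    [0.0005,-0.006,-0.0015,-1.2,-0.3,-0.2,0],
    [0.0005,-0.006,-0.0015,-1.2,-0.3,-0.2,0],
    [0.0005,-0.006,-0.001,-1.2,-0.2,-0.2,0],
    [0.0003,-0.005,-0.001,-0.9,0,0,0],
    [0.0003,-0.002,0,0,0,0,0],
    [0,0,0,0,0,0,0]
  ]
}}

```text
t: 5.92
position: [582.0, 70.7, 65.2]
orientation: [0.128, 0.698, 0.122, -0.694]
contact_force: [1.1, -2.2, 2.9]
grip_width: 0.259
```

```bash
python3 - <<'E'
from h import *
import cv2,pickle
p=ctrl.camera_params("wrist");im=ctrl.get_image("wrist")
pickle.dump(p,open("w4.pkl","wb"));cv2.imwrite("pics/w4.png",im[:,:,::-1])
c=im[70:250,80:340,::-1];cv2.imwrite("pics/w4c.png",cv2.resize(c,None,fx=3,fy=3,interpolation=cv2.INTER_CUBIC))
to([579.2,81.2,64],110.3)
s=ctrl.state();print(s["contact_force"],s["torque"],s["grip_width"]*94)
E
```

```text
yaw option 110.3 rotvec [-179.9    0.9   -0.3]
yaw option 290.3 rotvec [ 0.1 -0.2 -0.6]
pos [582.   70.7  65.1] shift tool [  1.  -10.8  -1. ]
[ 0.2492509  -3.3340021   4.34852267] [-0.62244115 -0.02660953  0.05002795] 23.889503957573012
```

View pics/w4c.png

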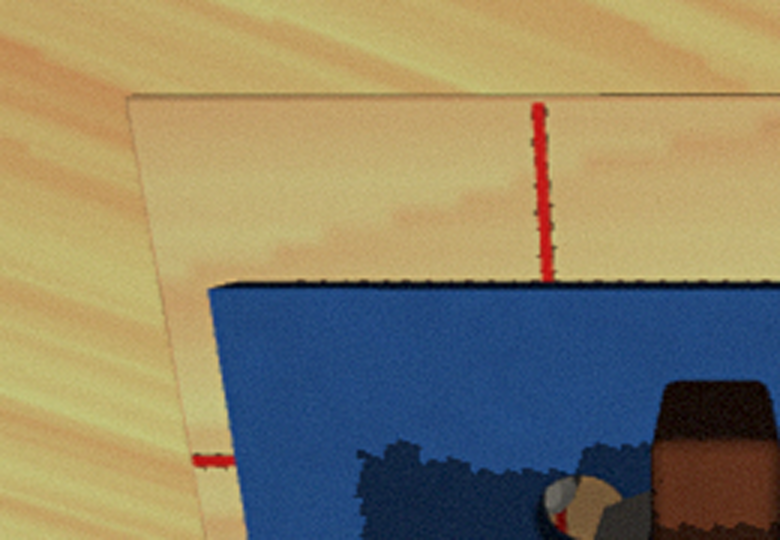

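```bash
python3 - <<'E'
from h import *
import pickle
p=pickle.load(open("w4.pkl","rb"));o=(80,70);f=3
g=lambda c,z:ray(p,((c[0]+.5)/f-.5+o[0],(c[1]+.5)/f-.5+o[1]),z)[:2]
a=lambda d:np.degrees(np.arctan2(d[1],d[0])).round(2)
X=[g(c,18) for c in[(538,103),(547,280)]];Y=[g(c,18) for c in[(194,461),(233,462)]];
print("xline",a(X[0]-X[1]),"x-line to (566.3,110.4) offset along board y", (X[0]-np.array([566.3,110.4]))@[np.cos(np.radians(110.3)),np.sin(np.radians(110.3))], "yline off along x",(Y[0]-np.array([566.3,110.4]))@[np.cos(np.radians(20.3)),np.sin(np.radians(20.3))])
A,B,D=g((211,289),54),g((778,290),54),g((245,537),54)
print("ydir",a(A-B),"xdir",a(A-D))
yd=(A-B)/np.linalg.norm(A-B);xd=np.array([yd[1],-yd[0]])
print("hole",A-80*yd-55*xd)
c=(566.3,110.4)
print("hole img top rim px of expected", g((582,512),54))
R,P=tool();print("TCP",P)
E
```

```text
xline 20.18 x-line to (566.3,110.4) offset along board y 0.4267691204675789 yline off along x -0.19492607229798506
ydir 110.21 xdir 18.89
hole [568.65225265  97.77043063]
hole img top rim px of expected [570.31128374  99.66274481]
TCP [582.03005094  70.69282161  65.13362079]
```

View pics/w4.png

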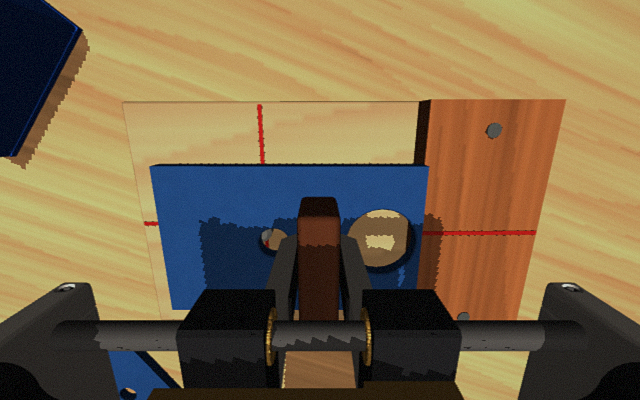

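>>> {"api": "send_rows", "payload": {
  "steps": [
    [0,-0.005,-0.0005,0,-0.1,-0.3,0],
    [0,-0.005,-0.0005,0,-0.1,-0.3,0],
    [0,-0.003,0,0,0,0,0],
    [0,0,0,0,0,0,0]
  ]
}}

```text
t: 6.48
position: [576.5, 85.7, 63.1]
orientation: [-0.125, -0.694, -0.127, 0.697]
contact_force: [0.7, -1.9, 0.9]
grip_width: 0.252
```

```bash
cat > look.py <<'E'
from h import *
import cv2,pickle,sys
n=sys.argv[1]
p=ctrl.camera_params("wrist");im=ctrl.get_image("wrist")
pickle.dump(p,open(n+".pkl","wb"));cv2.imwrite(f"pics/{n}.png",im[:,:,::-1])
c=im[90:250,110:340,::-1];cv2.imwrite(f"pics/{n}c.png",cv2.resize(c,None,fx=3,fy=3,interpolation=cv2.INTER_CUBIC))
to([579.2,81.2,64],110.3)
s=ctrl.state();print(s["t"],s["contact_force"],s["torque"],s["grip_width"]*94)
E
python3 look.py w5
```

```text
yaw option 110.3 rotvec [-179.8   -0.3    0.3]
yaw option 290.3 rotvec [0.2 0.2 0.2]
pos [576.5  85.7  63.1] shift tool [-0.9  5.1 -1. ]
6.525 [ 1.35213058 -1.36070705 -1.0168917 ] [-0.45255414 -0.29235508 -0.00262431] 23.901059777580464
```

View pics/w5c.png

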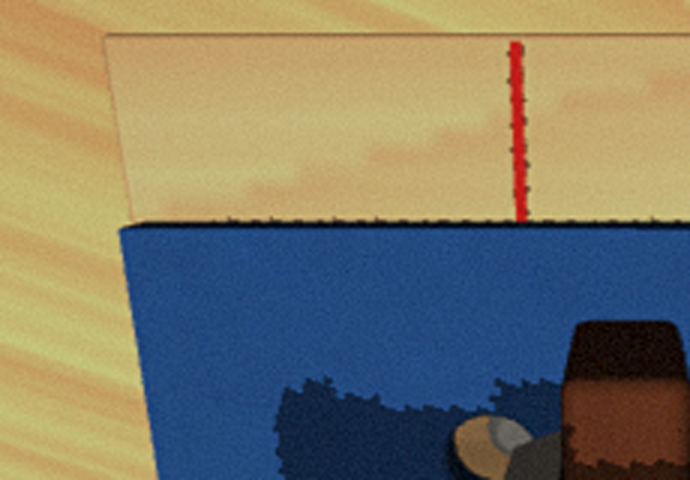

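The pin now shows at the right of the hole, at (510,432) in the crop, so the plate went about 5 mm too far. Coming back.

>>> {"api": "send_rows", "payload": {
  "steps": [
    [0,0.003,-0.0005,0,0,0,0],
    [0,0.0015,-0.0005,0,0,0,0],
    [0,0,0,0,0,0,0],
    [0,0,0,0,0,0,0]
  ]
}}

```text
t: 7.02
position: [577.4, 83.0, 62.2]
orientation: [-0.124, -0.693, -0.128, 0.698]
contact_force: [0.5, 0.7, -4.2]
grip_width: 0.253
```

```bash
python3 look.py w6
```

```text
yaw option 110.3 rotvec [-179.8   -0.6    0.6]
yaw option 290.3 rotvec [0.2 0.4 0.4]
pos [577.4  83.   62.2] shift tool [-1.8  2.3 -1. ]
7.075 [-0.96689169  0.68789188 -4.48876644] [-0.0126671  -0.06879442  0.02081599] 23.972464977545975
```

View pics/w6c.png

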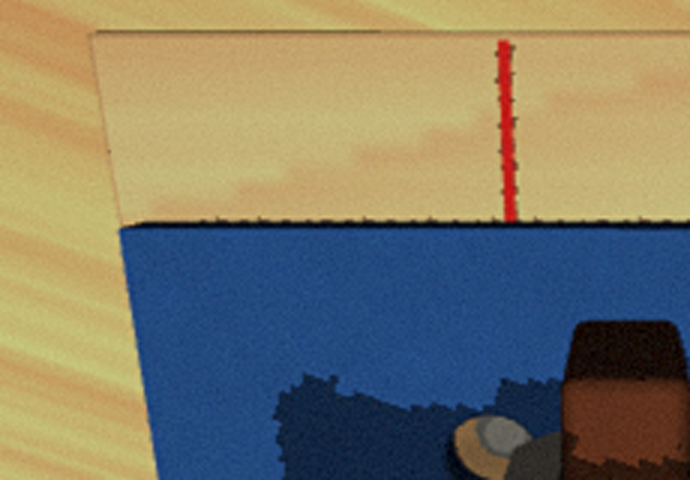

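```bash
python3 - <<'E'
from h import *
import pickle
p=pickle.load(open("w6.pkl","rb"));o=(110,90);f=3
g=lambda c,z:ray(p,((c[0]+.5)/f-.5+o[0],(c[1]+.5)/f-.5+o[1]),z)[:2]
print("pin tip",g((503,436),42)); h=(581.2-0,0)
R,P=tool();hole=P[:2]+[-12.9,29.2];print("hole est",hole)
for z,xy in((51.5,hole),):
    for a in range(0,360,45):
        q=proj(p,[xy[0]+11*np.cos(np.radians(a)),xy[1]+11*np.sin(np.radians(a)),z]);print(((q-o+.5)*f-.5).round())
A,B,D=g((121,229),51.5),g((689,229),51.5),g((157,477),51.5)
yd=(A-B)/np.linalg.norm(A-B);xd=np.array([yd[1],-yd[0]]);print("hole by corner",A-80*yd-55*xd, np.degrees(np.arctan2(yd[1],yd[0])))
E
```

```text
pin tip [565.95091901 110.96284726]
hole est [564.5329391  112.22504528]
[505. 415.]
[469. 416.]
[446. 440.]
[449. 473.]
[476. 495.]
[511. 494.]
[534. 470.]
[532. 438.]
hole by corner [563.94688264 110.53633565] 110.6093131327391
```

>>> {"api": "send_rows", "payload": {
  "steps": [
    [0,0.001,-0.001,0.2,0.3,0.3,0],
    [0.003,0.0005,-0.0005,0,0,0,0],
    [0.003,0,0,0,0,0,0],
    [0,0,0,0,0,0,0]
  ]
}}

```text
t: 7.58
position: [579.2, 82.3, 55.6]
orientation: [-0.125, -0.696, -0.125, 0.696]
contact_force: [-0.3, -0.0, -3.6]
grip_width: 0.254
```

```bash
python3 look.py w7
```

```text
yaw option 110.3 rotvec [-1.8e+02 -1.0e-01  1.0e-01]
yaw option 290.3 rotvec [0. 0. 0.]
pos [579.4  82.3  55.8] shift tool [-8.2  1.   0.6]
7.625 [ 0.95888467  0.01610565 -3.12796323] [-0.03042785 -0.04949219  0.0151318 ] 23.683400075877245
```

View pics/w7c.png

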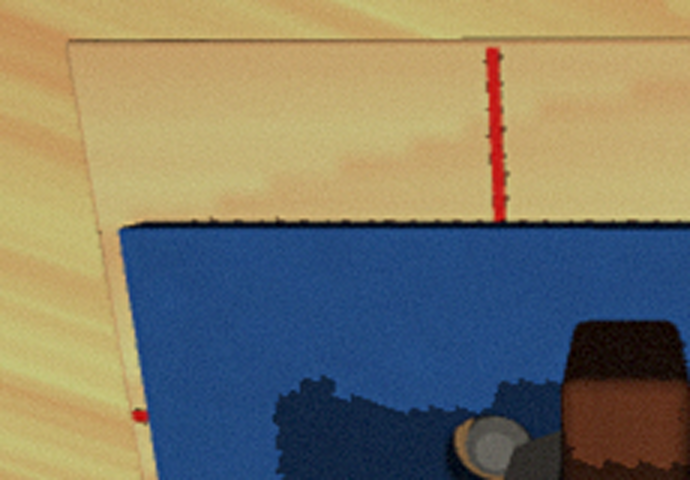

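The pin, at (497,447) in the crop, sits well inside the hole, and the plate has come down about 9 mm on it without resistance. Lowering further.

>>> {"api": "send_rows", "payload": {
  "steps": [
    [0.003,0.0003,0,0,0,0,0],
    [0.004,0.0002,0,0,0,0,0],
    [0.003,0,0,0,0,0,0],
    [0,0,0,0,0,0,0]
  ]
}}

```text
t: 8.12
position: [579.5, 81.8, 45.0]
orientation: [-0.125, -0.696, -0.125, 0.696]
contact_force: [0.0, -0.1, -3.1]
grip_width: 0.251
```

```bash
python3 look.py w8
```

```text
yaw option 110.3 rotvec [-1.8e+02 -1.0e-01  1.0e-01]
yaw option 290.3 rotvec [0. 0. 0.]
pos [579.6  81.8  45.1] shift tool [-18.9   0.4   0.6]
8.175 [-0.62503197  0.30953501 -3.54747267] [-0.04490159 -0.02568625 -0.02186939] 23.898391264835688
```

View pics/w8c.png

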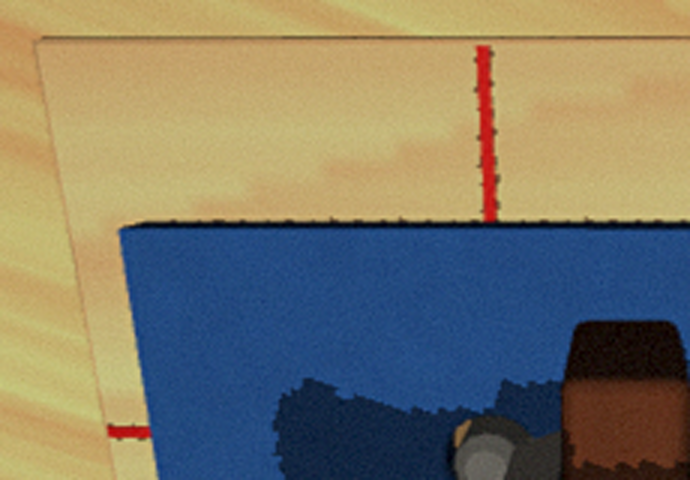

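>>> {"api": "send_rows", "payload": {
  "steps": [
    [0.002,0,0,0,0,0,0],
    [0.002,0,0,0,0,0,0],
    [0.001,0,0,0,0,0,0],
    [0,0,0,0,0,0,0]
  ]
}}

```text
t: 8.68
position: [579.8, 81.7, 40.9]
orientation: [-0.125, -0.696, -0.125, 0.696]
contact_force: [0.6, -0.7, -2.7]
grip_width: 0.257
```

```bash
python3 look.py w9
```

```text
yaw option 110.3 rotvec [-180.   -0.    0.]
yaw option 290.3 rotvec [0. 0. 0.]
pos [579.8  81.7  40.8] shift tool [-23.2   0.3   0.7]
8.725 [-0.88952927  0.1197877  -3.12956563] [-0.07146571  0.0470665   0.00383869] 23.758856453301895
```

Weight is still on the tool (-3 N), so I'll go down a little more until the board takes it.

>>> {"api": "send_rows", "payload": {
  "steps": [
    [0.001,0,0,0,0,0,0],
    [0.001,0,0,0,0,0,0],
    [0.001,0,0,0,0,0,0],
    [0,0,0,0,0,0,0]
  ]
}}

```text
t: 9.22
position: [579.9, 81.8, 40.9]
orientation: [0.125, 0.696, 0.125, -0.696]
contact_force: [-1.6, 0.2, -3.3]
grip_width: 0.25
```

```bash
python3 look.py w10; python3 - <<'E'
from h import *
import cv2
b=ctrl.get_image("side");cv2.imwrite("pics/s10.png",cv2.resize(b[160:290,210:340,::-1],None,fx=5,fy=5,interpolation=cv2.INTER_CUBIC)[:600])
E
```

```text
yaw option 110.3 rotvec [-1.8e+02 -0.0e+00 -1.0e-01]
yaw option 290.3 rotvec [ 0. -0.  0.]
pos [579.9  81.8  40.8] shift tool [-23.2   0.3   0.9]
9.275 [-0.43743029  0.18606259  3.2049745 ] [-0.04622378  0.02630151 -0.00347975] 23.931975505974766
```

View pics/w10c.png

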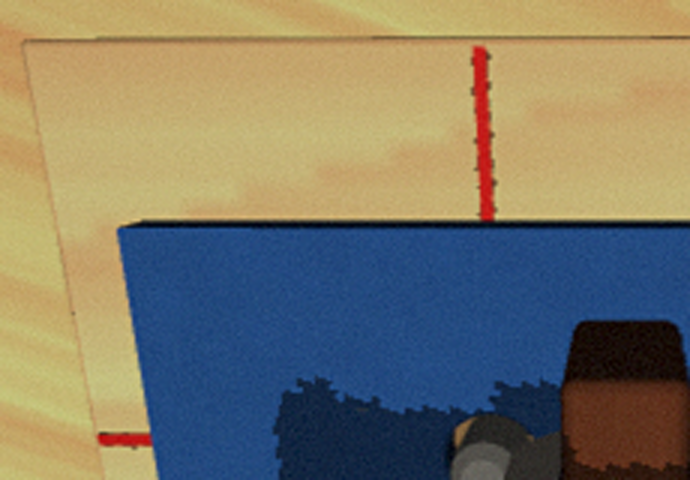

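View pics/s10.png

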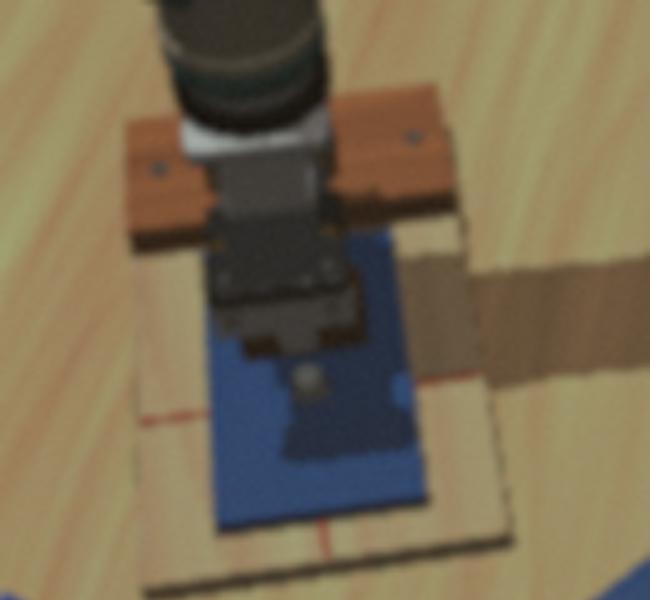

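The plate stops at TCP z 40.8, 24 mm down as it should be, with the pin standing through the hole and the plate clear of the ledge. Opening now, then rising.

>>> {"api": "send_rows", "payload": {
  "steps": [
    [0,0,0,0,0,0,0.5],
    [0,0,0,0,0,0,0.6],
    [0,0,0,0,0,0,0.7],
    [0,0,0,0,0,0,0.7],
    [0,0,0,0,0,0,0.7],
    [0,0,0,0,0,0,0.7]
  ]
}}

```text
t: 10.07
position: [584.1, 73.5, 41.7]
orientation: [0.126, 0.698, 0.12, -0.694]
contact_force: [0.2, -0.1, 0.5]
grip_width: 0.699
```

>>> {"api": "send_rows", "payload": {
  "steps": [
    [-0.005,0,0,0,0,0,0.7],
    [-0.02,0,0,0,0,0,0.7],
    [-0.04,0,0,0,0,0,0.7],
    [-0.05,0,0,0,0,0,0.7],
    [-0.05,0,0,0,0,0,0.7],
    [-0.02,0,0,0,0,0,0.7],
    [0,0,0,0,0,0,0.7]
  ]
}}

```text
t: 10.95
position: [581.0, 82.3, 233.4]
orientation: [0.127, 0.697, 0.125, -0.694]
contact_force: [-0.1, 0.1, -0.4]
grip_width: 0.701
```

```bash
python3 - <<'E'
from h import *
import cv2,pickle
p=ctrl.camera_params("wrist");im=ctrl.get_image("wrist");pickle.dump(p,open("w11.pkl","wb"))
cv2.imwrite("pics/w11c.png",cv2.resize(im[50:270,150:470,::-1],None,fx=2.5,fy=2.5,interpolation=cv2.INTER_CUBIC))
b=ctrl.get_image("scene");cv2.imwrite("pics/sc11.png",b[:,:,::-1])
s=ctrl.state();print(s["t"],s["position"],s["contact_force"],s["grip_width"])
E
```

```text
11.05 [579.7713875   81.77975946 231.18318481] [-0.27764021 -0.32482969 -0.00717264] 0.7021098031620312
```

View pics/w11c.png

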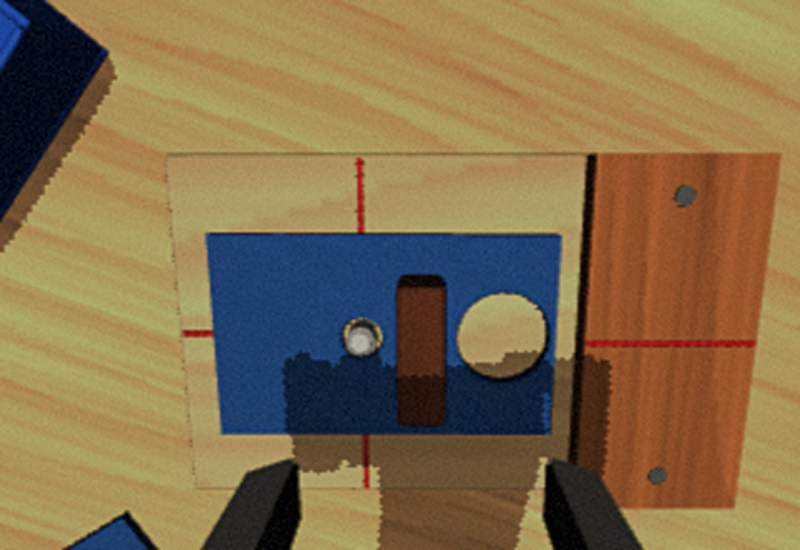

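View pics/sc11.png

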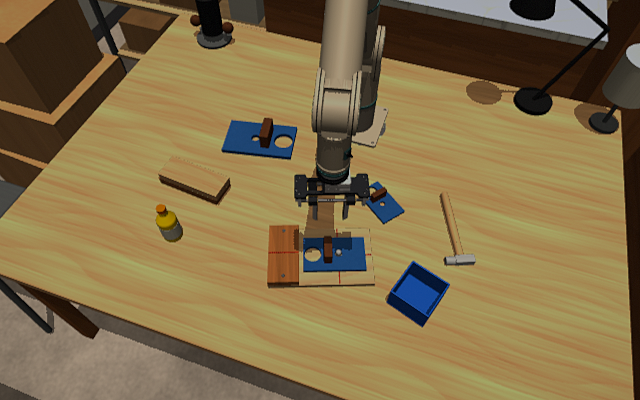

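The plate lies parallel to the board with the pin in its hole, at (361,338) in the crop, and there is a gap to the ledge. As a last check, I'll hold the plate's corners against a top height of 30 mm, then hand in.

```bash
python3 - <<'E'
from h import *
import pickle
p=pickle.load(open("w11.pkl","rb"));f=2.5
g=lambda c,z:ray(p,((c[0]+.5)/f-.5+150,(c[1]+.5)/f-.5+50),z)[:2]
for z in(30,54):
    C=[g(c,z) for c in[(552,434),(221,434),(206,234),(561,235)]]
    yd=C[1]-C[0];print(z,[np.linalg.norm(C[i]-C[(i+1)%4]).round(1) for i in range(4)],np.degrees(np.arctan2(yd[1],yd[0])).round(1))
print(g((361,338),42))
ctrl.close_job()
E
```

```text
30 [np.float64(185.6), np.float64(110.1), np.float64(184.0), np.float64(109.7)] 110.5
54 [np.float64(174.0), np.float64(103.2), np.float64(172.5), np.float64(102.9)] 110.5
[569.37521544 110.8386973 ]
the job is handed in; nothing more can be done
```

The middle-sized blue plate is home: its hole is over the pin and it lies flat on the board. I handed the job in at about 11 s. To get there I pinched the grip, slid the plate along its support and turned it about 9° to square it with the board. I overshot by about 5 mm and came back, lowered the plate 24 mm over the pin, opened the gripper and withdrew.

**Last checks:**
- **Height:** with the plate's top taken at 30 mm, its four sides measure 184–186 mm and about 110 mm. That matches its true size; at the old height of 54 mm it does not.
- **Position:** the plate is turned about 0.2° from the board, clear of the ledge, with the pin standing in the hole.
- **Surroundings:** the hammer, glue bottle, bin, offcuts and the other two plates look unmoved in the scene picture.
- **Forces:** wrist readings stayed within about 5 N.

**What went less well:**
- For the last few millimetres past the ledge and while lowering it onto the board, the gripper carried the plate's weight. It was never raised noticeably; the tool rose about 0.6 mm at most during the slide.
- As the jaws opened, the tool read about 9 mm off sideways, probably from uneven finger opening. The plate stayed put.
- My last hand-picked estimate of the pin's position was 3 mm off in x. I put that down to picking the point in a blurred picture.

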